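Load a kit tray and peel it off the nested stack

TASK

Load the blue kit tray on top of the nested stack: thread the wide black spacer down its post first, then the brass collar, each fully home. Then take the tray's yellow lift tab and peel that tray off the clinging stack corner first - tab corner up by a good 3 cm while the opposite corner still rests down in the stack - leaving the grey trays beneath where they are. Finish while still holding the loaded tray by its tab, level and still, over the middle of the green handover mat, at least 10 cm above the bench; nothing is put down, and the other things on the bench are left alone.

Things in the scene. Friction and masses are not known exactly. Their poses are not given: they have to be found in the camera images.
- lift_tab (a point): centre of the yellow upright lift tab on one corner of the blue top tray: a plate 10 mm thick along the point's x, 32 mm wide along y, 36 mm tall, standing on the flange (top 17 mm below this point). x points level from the tab across the tray to the opposite corner. Only the tab and the post rise above the flange. Tray 100 g, rings 50 and 60 g: grip the tab firmly across its thickness
- tray_floor (a point): blue top tray: middle of its inner floor, at the foot of the post. Square tub 124 mm outside, 118 inside, floor and walls 3 mm; flange 150 mm square, top 20 mm above this point. The square is turned 45 degrees in this frame: its corners lie on the x and y axes. z up, x points away from the lift tab, whose centre is 88 mm away on -x and 37 mm above. Underside 3 mm below, 18 mm above the bench
- post_tip (a point): top of the aluminium post that stands in the middle of the blue tray: diameter 14 mm, 45 mm tall above the tray floor, its last 5 mm tapered to 8 mm diameter
- tab_corner (a point): underside of the blue tray's tub at the corner below the lift tab, 88 mm from the tray middle (-x)
- far_corner (a point): underside of the blue tray's tub at the corner opposite the lift tab, 88 mm from the tray middle (+x); the point to pivot about when peeling
- tray_stack: grey trays beneath, one loose 1.4 kg block; origin under its middle, on the bench; axes as the blue tray. Flanges 150 mm square, top 32 mm up; nest 134 mm square, floor 18 mm up, blue tray rests on it with 5 mm play all round. Sprung rubber pads amid the nest walls, 26 mm up, press the blue tub with about 3 N each: it clings until its lower edge there has risen some 12 mm
- spacer_mid (a point): centre of the black plastic spacer ring lying flat on the bench: outside diameter 50 mm, bore 18 mm, 18 mm high. Home: its centre is 9 mm above the tray floor
- collar_mid (a point): centre of the brass collar ring lying flat on the bench: outside diameter 36 mm, bore 18 mm, 18 mm high. Home on top of the spacer: its centre is 27 mm above the tray floor
- mat_top (a point): middle of the top face of the green handover mat, 130 x 130 x 3 mm, fixed on the bench
- tape_measure: yellow tape measure, 31 x 77 x 61 mm, bystander; origin under its middle
- battery_9v: black and tan 9 V block battery, 26 x 50 x 17 mm, lying, bystander; origin under its middle
- top_tray: the blue top tray itself: origin in the middle of its underside, 3 mm below tray_floor, same axes
- thread_tape: white roll of tape lying flat, 52 mm diameter, 13 mm high, bystander; origin under its middle

How it is judged:
By the outcome, as a careful person would: the job done as asked, in the order asked, and still so for the second after the job is handed in, while the arm keeps its last pose, push and grip.
It also fails if it takes over 72 s, if anything falls off the work surface, if the arm or the gripper's body presses on something with over 40 N, if the wrist force passes 120 N, or if a joint passes its speed limit or range.

ROBOT

A 6-joint arm with a two-finger parallel gripper is mounted at the origin on a cart in front of the work surface, level with it; the furniture and walls round the work are solid. World frame = base frame: x ahead of the robot, y to its left, z up, the work surface at z = 0. Lengths are in m, angles in degrees, forces in N, time in s.
With the tool pointing down it reaches from about 0.325 to 0.9 m from the base axis. Payload 6.1 kg.
Tool frame: the origin (TCP) lies at the very end of the fingers, on their centre line; the grasp point (between the pads) lies 19 mm behind it; z points along the fingers, y is the line along which they close (so a half turn about z gives the same grasp; the last joint's range is limited). The gripper opens to 87 mm and grips with 3 to 60 N. Pads are 19 mm wide; open, the fingers measure 117 mm over their backs; the gripper's body (75 mm by 190 mm) begins 51 mm behind the grasp point.
Start: joints at [69.895, 12.628, 87.462, -0, 79.91, -7.225], TCP at [0.139, 0.609, 0.223] pointing down, gripper open.
Joint ranges: [-170.65, 170.65], [-52.31, 119.04], [5.05, 147.46], [-71.25, 251.25], [11.57, 151.72], [-153.62, 153.62]. Speed limits (degrees/s): [147.25, 147.25, 172.46, 180, 180, 180].

INTERFACE

Orientations are given as [roll, pitch, yaw] about the fixed x, y, z axes, in that order (R = Rz(yaw) Ry(pitch) Rx(roll)).
In Python, from cell import ctrl gives the robot as it stands. The module is installed in compiled form; this text tells all that it offers.
- The arm moves only by the shell command python3 -m crank 'ROWS' [OPENING] [FORCE]. ROWS is JSON, a list of rows, each a list of 6 numbers: the shift along the tool's x, y, z in mm, then the turn, a rotation vector about the tool's x, y, z in rad. In form: [[x, y, z, rx, ry, rz], ...]. A call has 1 to 20 rows; each row shifts and turns the commanded pose from where the row before left it, along the tool's axes as they then stand; what a row does not reach is not made up. A row lasts 1/10 s, in which the tool goes at most 50 mm and 8.59 degrees, less where a joint would pass 70% of its speed; a pose out of reach is approached as far as the arm can. A call with a gripper value outside its range is refused whole. OPENING is the opening, from 0 (shut) to 1 (fully open), set as the call begins (- or left out, the last holds). The fingers move at their own pace and stop on an object; FORCE is the grip in N (left out, the last holds). Time passes only in rows, so rows that do not move let the fingers close. It gives the time, the measured TCP pose, the force, the opening and the grip force at its end, in the units of the state.
- ctrl.get_obs(): the state, without advancing time (a new reading comes with each control period).
- ctrl.snapshot(name): name is "scene" or "side" or "wrist"; returns the picture (384x512x3 uint8, red, green, blue); there is no depth.
- ctrl.get_calibration(name): a dict with "fx", "fy", "cx", "cy" (pixels), "T" (4x4, takes a point from camera to world coordinates); the wrist camera has in their place "mount" (4x4, takes a point from camera to tool coordinates, whose origin is the TCP and whose axes are the flange's). Camera axes: x right, y down, z forward; pixel columns grow to the right and rows downward; lengths in m; the calibration is good to about 2 mm. The wrist camera is an equidistant fisheye: a pixel r from the principal point sees the ray r / f radians off the axis. A picture is of the moment at which its call begins: read the wrist's pose just before it. get_calibration takes no time and is no camera call.
- ctrl.close_job(): hands the job in; it is judged then, once.
The state is a dict: "time_s": time; "qpos": joint angles; "qd": joint speeds; "joint_efforts": joint torques, N m; "tool_pos": TCP position; "tcp_rot": TCP orientation; "wrist_force": force on the tool from outside, world axes, zero at the start; "moment": the same for the moment, N m; "opening": opening from 0.0 (shut) to 1.0 (fully open); "grasp_force": force on a finger pad.
Only numpy, scipy, OpenCV 4.12 (cv2) and the standard library are available. Lean on these libraries where they do the work, as an engineer would, in place of code of your own. Each camera call takes 0.05 s, during which the arm holds its last target. There are 200 camera calls.

## Working session

There is one attempt and no reset: what is moved stays moved. The work goes in short steps, Python scripts to look and compute and a shell command to move; the robot and the scene stay as the last step left them, time stands still between calls to the robot, and variables do not carry over. Pictures are saved under pics/ and viewed, at most 10 in all, crops included, and the job is handed in when it is done.

```bash
mkdir -p pics; python3 - <<'E'
from cell import ctrl
import cv2,numpy as np
o=ctrl.get_obs();print({k:np.round(v,3).tolist() for k,v in o.items()})
for n in("scene","side","wrist"):
    im=ctrl.snapshot(n);cv2.imwrite(f"pics/{n}0.png",im[:,:,::-1]);c=ctrl.get_calibration(n);print(n,{k:np.round(v,4).tolist() for k,v in c.items()})
a=[cv2.imread(f"pics/{n}0.png") for n in("scene","side")]
E
```

```text
{'time_s': 0.0, 'qpos': [69.896, 12.675, 87.523, -0.0, 79.91, -7.224], 'qd': [-0.064, -0.01, -0.02, 0.06, -0.05, -0.025], 'joint_efforts': [-0.002, -49.461, -38.738, 0.07, 0.057, -0.0], 'tool_pos': [0.139, 0.609, 0.221], 'tcp_rot': [-179.893, -0.014, 167.12], 'wrist_force': [-0.232, -0.408, -0.144], 'moment': [0.015, 0.009, 0.008], 'grasp_force': 0.0, 'opening': 1.004}
scene {'fx': 417.7534, 'fy': 417.7534, 'cx': 254.7732, 'cy': 190.1827, 'T': [[0.8579, -0.2316, 0.4587, 0.0447], [-0.5139, -0.3935, 0.7623, -0.9223], [0.0039, -0.8896, -0.4566, 0.6392], [0.0, 0.0, 0.0, 1.0]]}
side {'fx': 476.9136, 'fy': 476.9136, 'cx': 251.9958, 'cy': 194.3726, 'T': [[-0.9351, -0.1482, 0.3218, 0.1494], [-0.3537, 0.4435, -0.8235, 1.1622], [-0.0207, -0.8839, -0.4672, 0.7267], [0.0, 0.0, 0.0, 1.0]]}
wrist {'fx': 297.3186, 'fy': 297.3186, 'cx': 261.0181, 'cy': 187.5615, 'mount': [[-0.0, -0.9681, -0.2505, 0.0681], [1.0, 0.0001, -0.0006, -0.0003], [0.0006, -0.2505, 0.9681, -0.1625], [0.0, 0.0, 0.0, 1.0]]}
```

View pics/scene0.png

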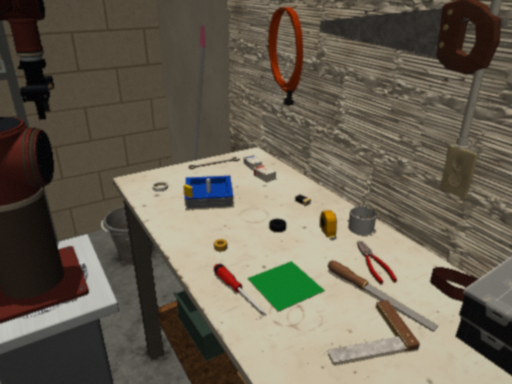

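View pics/wrist0.png

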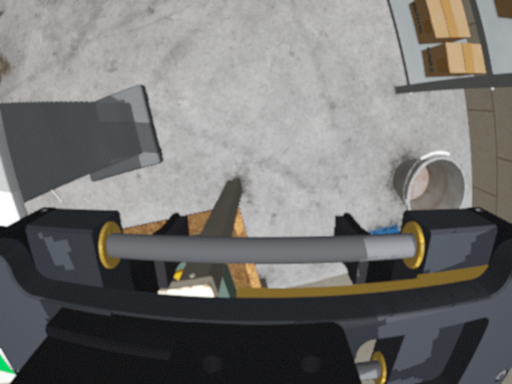

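The scene shows the spacer (278,225), collar (220,244), the blue tray (208,190) with its tab at (188,189), the mat (287,287), the thread tape (160,187) and the tape measure (328,222). The wrist view shows mostly floor, because the camera faces the robot side.

View pics/side0.png

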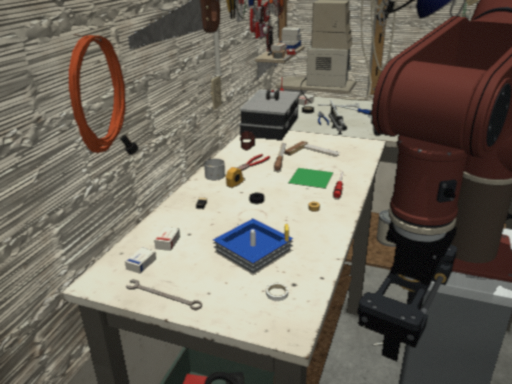

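```bash
cat > h.py <<'E'
import cv2,numpy as np
from cell import ctrl
from scipy.spatial.transform import Rotation as R
def ray(n,u,v,obs=None):
    c=ctrl.get_calibration(n)
    x=(u-c["cx"])/c["fx"];y=(v-c["cy"])/c["fy"]
    if n=="wrist":
        r=np.hypot(x,y);s=np.sin(r)/max(r,1e-9);d=np.array([x*s,y*s,np.cos(r)])
        T=np.eye(4);T[:3,:3]=R.from_euler("xyz",obs["tcp_rot"],degrees=True).as_matrix();T[:3,3]=obs["tool_pos"]
        T=T@c["mount"]
    else: d=np.array([x,y,1.]);T=np.array(c["T"])
    return np.array(T)[:3,3],np.array(T)[:3,:3]@d
def at(n,u,v,z,obs=None):
    p,d=ray(n,u,v,obs);return p+d*(z-p[2])/d[2]
def proj(n,P,obs=None):
    c=ctrl.get_calibration(n)
    if n=="wrist":
        T=np.eye(4);T[:3,:3]=R.from_euler("xyz",obs["tcp_rot"],degrees=True).as_matrix();T[:3,3]=obs["tool_pos"]
        T=T@c["mount"];q=np.linalg.inv(T)@np.r_[P,1];r=np.hypot(q[0],q[1]);t=np.arctan2(r,q[2]);k=t/max(r,1e-9)
        return np.array([c["cx"]+c["fx"]*q[0]*k,c["cy"]+c["fy"]*q[1]*k])
    q=np.linalg.inv(np.array(c["T"]))@np.r_[P,1];return np.array([c["cx"]+c["fx"]*q[0]/q[2],c["cy"]+c["fy"]*q[1]/q[2]])
def blobs(im,lo,hi,amin=25):
    m=cv2.inRange(cv2.cvtColor(im,cv2.COLOR_BGR2HSV),lo,hi)
    n,l,s,c=cv2.connectedComponentsWithStats(m)
    return [(np.round(c[i],1).tolist(),s[i].tolist()) for i in range(1,n) if s[i][4]>=amin]
E
python3 - <<'E'
from h import *
for n in("scene","side"):
    im=cv2.imread(f"pics/{n}0.png")
    for k,lo,hi in(("yellow",(18,120,80),(34,255,255)),("green",(50,120,60),(75,255,255)),("blue",(105,120,40),(130,255,255)),("black",(0,0,0),(180,255,45))):
        for c,s in blobs(im,lo,hi):
            if s[4]<9000:print(n,k,c,s,np.round(at(n,*c,0.009)[:2],3))
E
```

```text
scene yellow [187.5, 190.3] [184, 185, 8, 12, 80] [0.486 0.242]
scene yellow [330.1, 222.7] [322, 210, 15, 28, 272] [ 0.759 -0.156]
scene yellow [219.9, 244.1] [214, 239, 13, 12, 115] [ 0.438 -0.091]
scene green [285.1, 285.4] [249, 262, 75, 49, 1947] [ 0.492 -0.315]
scene blue [210.3, 187.2] [185, 176, 48, 24, 838] [0.561 0.224]
scene black [25.6, 54.0] [0, 0, 54, 130, 3779] [0.282 3.456]
scene black [464.8, 37.6] [430, 0, 69, 74, 2999] [4.78  2.225]
scene black [400.5, 18.6] [394, 13, 14, 12, 80] [6.029 4.301]
scene black [380.2, 24.0] [372, 15, 20, 22, 156] [5.062 3.823]
scene black [413.4, 17.8] [411, 14, 6, 9, 28] [6.346 4.301]
scene black [337.2, 26.5] [325, 20, 25, 16, 196] [4.267 3.866]
scene black [432.1, 27.7] [428, 23, 9, 9, 30] [5.327 3.111]
scene black [409.4, 40.4] [394, 26, 33, 25, 225] [4.021 2.378]
scene black [366.3, 39.4] [362, 37, 10, 5, 30] [3.66  2.673]
scene black [422.9, 47.7] [419, 44, 8, 8, 43] [3.715 1.945]
scene black [288.7, 97.8] [284, 90, 9, 15, 94] [1.452 1.038]
scene black [7.8, 123.1] [0, 117, 20, 15, 217] [0.022 1.329]
scene black [30.3, 233.1] [0, 
[... 2361 characters left out ...]
ack [268.0, 123.1] [241, 102, 57, 37, 1023] [ 0.817 -0.765]
side black [129.2, 145.2] [121, 136, 17, 18, 148] [ 1.268 -0.344]
side black [404.6, 182.0] [391, 141, 60, 87, 918] [ 0.191 -0.347]
side black [505.9, 161.5] [498, 153, 14, 19, 152] [-0.136 -0.631]
side black [256.4, 197.9] [251, 194, 12, 9, 97] [ 0.622 -0.085]
side black [200.9, 204.4] [197, 201, 8, 7, 31] [0.771 0.01 ]
side black [110.8, 350.7] [89, 311, 40, 73, 1279] [0.675 0.614]
side black [154.8, 333.8] [149, 330, 13, 8, 26] [0.616 0.544]
side black [183.2, 367.8] [165, 346, 42, 38, 592] [0.517 0.604]
side black [227.0, 374.2] [205, 358, 46, 26, 573] [0.432 0.59 ]
side black [280.6, 375.5] [249, 359, 58, 25, 634] [0.336 0.559]
```

The side view shows the tray as a diamond centred near (252,243), the tab at (286,231) on its right corner, the post at (253,238), the spacer (257,198), the collar (314,206) and the mat (311,177).

```bash
python3 - <<'E'
from h import *
def tri(a,b):
    p,d=ray("scene",*a);q,e=ray("side",*b);A=np.stack([d,-e],1);s=np.linalg.lstsq(A,q-p,rcond=None)[0]
    return (p+d*s[0]+q+e*s[1])/2, np.linalg.norm(p+d*s[0]-q-e*s[1])
print("tab",tri((187.5,190.3),(286.1,231.3)))
for n,c in(("scene",(285.1,285.4)),("side",(310.8,177.5))):print("mat",at(n,*c,.003))
print("tab plane",at("scene",187.5,190.3,.058),at("side",286.1,231.3,.058))
for n in("scene","side"):
    im=cv2.imread(f"pics/{n}0.png");hsv=cv2.cvtColor(im,cv2.COLOR_BGR2HSV)
    m=cv2.inRange(hsv,(105,120,40),(130,255,255))
    if n=="scene":m[:,300:]=0
    l,st=cv2.connectedComponentsWithStats(m)[1:3];i=1+np.argmax(st[1:,4]);
    cn=np.concatenate(cv2.findContours((l==i).astype(np.uint8),0,1)[0]);h=cv2.convexHull(cn)
    q=cv2.approxPolyDP(h,3,True)[:,0]
    for u,v in q:print(n,u,v,np.round(at(n,u,v,.041)[:2],3))
    P=np.array([at(n,*p,.041)[:2] for p in h[:,0]],np.float32)*1000;print(cv2.minAreaRect(P))
a=cv2.imread("pics/scene0.png")[165:220,165:255];b=cv2.imread("pics/side0.png")[205:280,205:305]
cv2.imwrite("pics/t.png",np.hstack([cv2.resize(a,(390,300)),cv2.resize(b,(400,300))]))
E
```

```text
tab (array([0.45171726, 0.14969812, 0.05888396]), np.float64(0.0006728345488365027))
mat [ 0.49668743 -0.30912514  0.003     ]
mat [ 0.49885917 -0.29506962  0.003     ]
tab plane [0.45192854 0.15104717 0.058     ] [0.45248505 0.14808572 0.058     ]
scene 232 195 [0.569 0.084]
scene 185 198 [0.437 0.139]
scene 186 178 [0.494 0.268]
scene 229 176 [0.625 0.21 ]
((530.66845703125, 172.0790557861328), (154.26548767089844, 144.1309814453125), 66.05925750732422)
side 286 242 [0.445 0.172]
side 251 262 [0.5   0.283]
side 215 239 [0.625 0.218]
side 253 219 [0.567 0.091]
side 283 234 [0.464 0.138]
((531.804931640625, 187.49298095703125), (147.5283203125, 148.09060668945312), 65.64308166503906)
```

View pics/t.png

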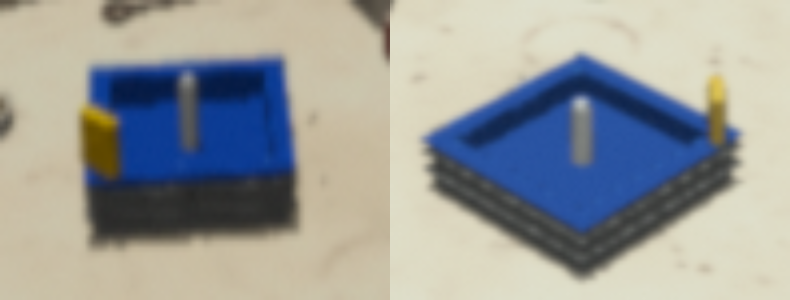

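The crops show the tray turned about 21° with the tab at its robot-side corner. The post tip is at scene (208.4,178.7) and side (252.5,230).

```bash
cat >> h.py <<'E'
def go(P,rpy=None,obs=None):
    o=obs or ctrl.get_obs();Rm=R.from_euler("xyz",o["tcp_rot"],degrees=True)
    s=np.round(Rm.inv().apply(np.array(P)-o["tool_pos"])*1000,1)
    r=np.round((Rm.inv()*R.from_euler("xyz",rpy,degrees=True)).as_rotvec(),3) if rpy is not None else None
    print("shift",s,"rot",r)
E
python3 - <<'E'
from h import *
print(at("scene",208.4,178.7,.066),at("side",252.5,230,.066))
o=dict(ctrl.get_obs());go([.556,.115,.2],[180,0,110.8],o)
o["tcp_rot"]=[180,0,110.8];go([.556,.115,.2],None,o)
E
```

```text
[0.5348294  0.17761891 0.066     ] [0.53316765 0.18232881 0.066     ]
shift [-516.5 -388.4   22.2] rot [-0.001  0.001  0.983]
shift [-609.7  214.3   21.7] rot None
```

```bash
python3 -m crank '[[0,0,0,0,0,0.141],[0,0,0,0,0,0.141],[0,0,0,0,0,0.141],[0,0,0,0,0,0.141],[0,0,0,0,0,0.141],[0,0,0,0,0,0.141],[0,0,0,0,0,0.141]]' 1
```

```text
time_s: 0.85
tool_pos: [0.1392, 0.609, 0.2221]
tcp_rot: [-180.0, 0.0, 110.2]
wrist_force: [0.1, 0.9, 0.2]
opening: 0.999
grasp_force: 0.0
```

```bash
python3 -m crank '[[-20,7,0,0,0,0],[-42,15,0,0,0,0],[-42,15,0,0,0,0],[-42,15,0,0,0,0],[-42,15,2,0,0,0],[-42,15,2,0,0,0],[-42,15,2,0,0,0],[-42,15,2,0,0,0],[-42,15,2,0,0,0],[-42,15,2,0,0,0],[-42,15,2,0,0,0],[-42,15,2,0,0,0],[-42,15,2,0,0,0],[-42,15,2,0,0,0],[-42,14,2,0,0,0],[0,0,0,0,0,0],[0,0,0,0,0,0]]'
python3 - <<'E'
from h import *
o=ctrl.get_obs();im=ctrl.snapshot("wrist")[:,:,::-1].copy();cv2.imwrite("pics/w1.png",im);print(o["tool_pos"],o["tcp_rot"],o["qpos"])
for P in([.534,.180,.066],[.452,.15,.058],[.622,-.087,.018]):print(proj("wrist",P,o))
for lo,hi in(((18,120,80),(34,255,255)),((105,120,40),(130,255,255))):print(blobs(im,lo,hi,60))
E
```

```text
time_s: 2.55
tool_pos: [0.555, 0.1151, 0.1998]
tcp_rot: [-179.9, -0.0, 110.4]
wrist_force: [-0.2, 0.4, 0.5]
opening: 1.001
grasp_force: 0.0
[0.55504637 0.11511779 0.19982722] [-1.79918578e+02 -4.76512534e-02  1.10434371e+02] [ 3.73331557e+00  5.76498934e+00  9.76600708e+01  2.28583023e-02
  7.66666225e+01 -1.67063783e+01]
[264.3957064 111.9747568]
[180.17583626 113.33852487]
[255.95060984 315.57799521]
[([178.2, 112.7], [171, 98, 16, 31, 443]), ([102.5, 246.0], [98, 223, 13, 45, 232]), ([419.1, 245.2], [410, 223, 15, 45, 268]), ([365.8, 285.3], [238, 266, 249, 31, 1915]), ([382.9, 371.6], [379, 357, 8, 27, 105])]
[([265.1, 110.5], [184, 18, 174, 186, 17559]), ([482.0, 71.4], [474, 63, 17, 17, 74])]
```

View pics/w1.png

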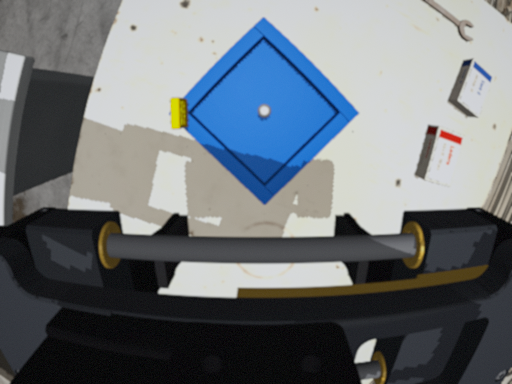

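The wrist view shows the post tip at (264,111), the tab at (179,113), and flange corners at (264,18), (357,113) and (266,204).

```bash
python3 - <<'E'
from h import *
o=dict(tool_pos=[0.55504637,0.11511779,0.19982722],tcp_rot=[-179.918,-.0477,110.434])
im=cv2.imread("pics/w1.png");g=cv2.cvtColor(im,cv2.COLOR_BGR2HSV)
m=cv2.inRange(g[90:130,245:285],(0,0,110),(180,90,255));print("post",cv2.moments(m,True)["m10"]/cv2.moments(m,True)["m00"]+245,cv2.moments(m,True)["m01"]/cv2.moments(m,True)["m00"]+90)
A=at("wrist",264,18,.041,o);B=at("wrist",357,113,.041,o);C=at("wrist",266,204,.041,o)
print(A,B,C,"ctr",(A+C)/2,"len",np.linalg.norm(A-C));d=A-C;print("ang",np.degrees(np.arctan2(-d[0],d[1])))
d=B-(A+C)/2;print(np.degrees(np.arctan2(d[1],d[0])))
print("tip",at("wrist",264.3,111,.066,o),"tab",at("wrist",178.2,112.7,.065,o))
go([.622+.025,-.087-.065,.15],None,ctrl.get_obs())
E
```

```text
post 263.8702290076336 110.22900763358778
[0.49711667 0.27852733 0.041     ] [0.62973512 0.21759342 0.041     ] [0.57198994 0.08454349 0.041     ] ctr [0.53455331 0.18153541 0.041     ] len 0.2079320466607869
ang 21.10543277302134
20.748345154817958
tip [0.53357059 0.18087705 0.066     ] tab [0.45160355 0.15063097 0.065     ]
shift [-283.5   -7.4   49.8] rot None
```

```bash
python3 -m crank '[[-23,-1,2,0,0,0],[-40,-1,8,0,0,0],[-40,-1,8,0,0,0],[-40,-1,8,0,0,0],[-40,-1,8,0,0,0],[-40,-1,8,0,0,0],[-40,-1,8,0,0,0],[-20,0,0,0,0,0],[0,0,0,0,0,0]]'
python3 - <<'E'
from h import *
o=ctrl.get_obs();im=ctrl.snapshot("wrist")[:,:,::-1].copy();cv2.imwrite("pics/w2.png",im)
print(np.round(proj("wrist",[.622,-.087,.018],o)))
for c,s in blobs(im[:205],(0,0,0),(180,255,60),100)+blobs(im[:205],(18,100,60),(34,255,255),60):print(c,s,np.round(at("wrist",*c,.018,o),4))
E
```

```text
time_s: 3.5
tool_pos: [0.6482, -0.1524, 0.1501]
tcp_rot: [-180.0, 0.0, 110.5]
wrist_force: [0.5, 0.8, 0.0]
opening: 0.997
grasp_force: 0.0
[260. 110.]
[17.6, 24.9] [0, 0, 45, 57, 1958] [ 0.2815 -0.0677  0.018 ]
[416.9, 86.2] [404, 72, 26, 30, 570] [0.7681 0.0032 0.018 ]
[48.7, 138.0] [39, 132, 19, 12, 147] [ 0.3918 -0.1921  0.018 ]
[101.7, 64.5] [87, 49, 31, 31, 679] [ 0.442  -0.0923  0.018 ]
[335.9, 200.2] [324, 193, 25, 12, 167] [ 0.73   -0.1457  0.018 ]
```

View pics/w2.png

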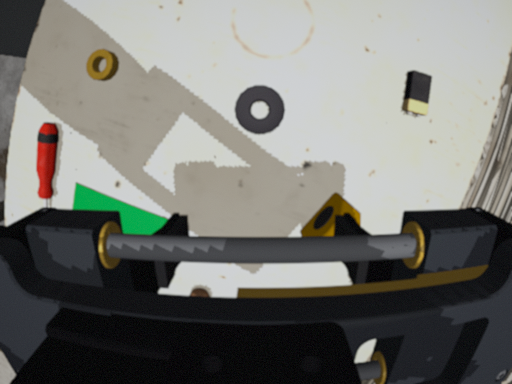

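The spacer is at (260,109), the collar at (102,65), the battery at (417,93) and the tape measure near (331,214). The spacer is where predicted.

```bash
python3 - <<'E'
from h import *
o=ctrl.get_obs()
P=at("wrist",260,109,.016,o);print(P);P[2]=.003;go(P)
o2=dict(o)
E
```

```text
[ 0.62180784 -0.08468586  0.016     ]
shift [ 71.   -1.2 147.4] rot None
```

```bash
python3 -m crank '[[20,0,15,0,0,0],[30,-1,30,0,0,0],[20,0,40,0,0,0],[0,0,30,0,0,0],[0,0,20,0,0,0],[0,0,12,0,0,0],[0,0,0,0,0,0],[0,0,0,0,0,0]]' && python3 -m crank '[[0,0,0,0,0,0],[0,0,0,0,0,0],[0,0,0,0,0,0],[0,0,0,0,0,0],[0,0,0,0,0,0],[0,0,0,0,0,0]]' 0 25
```

```text
time_s: 4.35
tool_pos: [0.6232, -0.0856, 0.0047]
tcp_rot: [179.9, 0.0, 110.6]
wrist_force: [-0.3, 0.3, 0.7]
opening: 0.998
grasp_force: 0.0
time_s: 4.95
tool_pos: [0.6225, -0.0864, 0.0036]
tcp_rot: [-180.0, 0.0, 110.6]
wrist_force: [-1.0, -0.6, 0.6]
opening: 0.572
grasp_force: 25.0
```

```bash
python3 -m crank '[[0,0,-15,0,0,0],[0,0,-40,0,0,0],[0,0,-40,0,0,0],[0,0,-20,0,0,0],[0,0,0,0,0,0]]'
python3 - <<'E'
from h import *
go([.534,.181,.10],[180,0,110.9])
E
```

```text
time_s: 5.45
tool_pos: [0.6257, -0.0871, 0.1245]
tcp_rot: [179.6, 0.3, 110.6]
wrist_force: [0.3, -0.3, 0.6]
opening: 0.571
grasp_force: 25.0
shift [283.4   8.2  23. ] rot [ 0.007  0.005 -0.006]
```

```bash
python3 -m crank '[[23,1,0,0,0,0],[40,1,0,0,0,0],[40,1,0,0,0,0],[40,1,0,0,0,0],[40,1,0,0,0,0],[40,1,0,0,0,0],[40,1,10,0,0,0],[20,0,10,0,0,0],[0,0,0,0,0,0],[0,0,0,0,0,0],[0,0,0,0,0,0]]'
python3 - <<'E'
from h import *
go([.534,.181,.075],[180,0,110.9])
o=ctrl.get_obs();im=ctrl.snapshot("wrist")[:,:,::-1].copy();cv2.imwrite("pics/w3.png",im)
s=ctrl.snapshot("side")[:,:,::-1];c=ctrl.snapshot("scene")[:,:,::-1]
cv2.imwrite("pics/w3.png",np.hstack([cv2.resize(s[170:270,190:310],(390,325)),cv2.resize(c[130:230,150:270],(390,325))]))
E
```

```text
time_s: 6.55
tool_pos: [0.5301, 0.1802, 0.0986]
tcp_rot: [180.0, 0.0, 110.5]
wrist_force: [-0.0, -0.4, -1.1]
opening: 0.573
grasp_force: 25.0
shift [-0.7  4.  23.6] rot [ 0.     0.    -0.007]
```

View pics/w3.png

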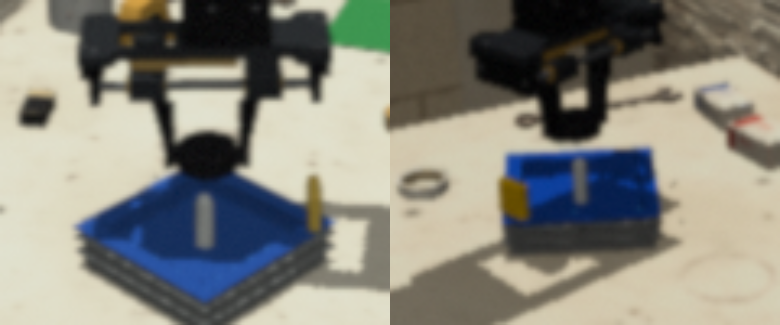

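The spacer hangs above the post, about 4 mm short along tool y. I'll correct that and descend.

```bash
python3 -m crank '[[-0.7,4,5,0,0,0],[0,0,10,0,0,0],[0,0,8,0,0,0],[0,0,0,0,0,0],[0,0,0,0,0,0]]'
python3 - <<'E'
from h import *
go([.534,.181,.060])
E
```

```text
time_s: 7.2
tool_pos: [0.5331, 0.1817, 0.0748]
tcp_rot: [-179.9, -0.0, 110.6]
wrist_force: [-0.5, -0.0, -1.1]
opening: 0.571
grasp_force: 25.0
shift [-1.   0.6 14.8] rot None
```

```bash
python3 -m crank '[[-0.8,0.6,3,0,0,0],[0,0,3,0,0,0],[0,0,3,0,0,0],[0,0,3,0,0,0],[0,0,2,0,0,0],[0,0,0,0,0,0],[0,0,0,0,0,0]]'
```

```text
time_s: 7.9
tool_pos: [0.5345, 0.1813, 0.0615]
tcp_rot: [-180.0, -0.0, 110.6]
wrist_force: [0.5, -0.1, -0.7]
opening: 0.573
grasp_force: 25.0
```

```bash
python3 -m crank '[[0,0,4,0,0,0],[0,0,6,0,0,0],[0,0,6,0,0,0],[0,0,6,0,0,0],[0,0,6,0,0,0],[0,0,4,0,0,0],[0,0,2,0,0,0],[0,0,0,0,0,0],[0,0,0,0,0,0]]'
```

```text
time_s: 8.8
tool_pos: [0.5346, 0.1814, 0.0277]
tcp_rot: [180.0, 0.0, 110.6]
wrist_force: [0.2, 0.6, -1.5]
opening: 0.572
grasp_force: 25.0
```

```bash
python3 -m crank '[[0,0,1.5,0,0,0],[0,0,1,0,0,0],[0,0,0.8,0,0,0],[0,0,0,0,0,0],[0,0,0,0,0,0]]'
```

```text
time_s: 9.3
tool_pos: [0.5346, 0.1813, 0.0246]
tcp_rot: [180.0, 0.0, 110.6]
wrist_force: [-0.9, 0.3, 3.2]
opening: 0.573
grasp_force: 25.0
```

```bash
python3 -m crank '[[0,0,0,0,0,0],[0,0,0,0,0,0],[0,0,0,0,0,0],[0,0,0,0,0,0],[0,0,-10,0,0,0],[0,0,-30,0,0,0],[0,0,-40,0,0,0],[0,0,-20,0,0,0],[0,0,0,0,0,0]]' 0.75
python3 - <<'E'
from h import *
go([.4395+.025,-.092-.065,.125])
E
```

```text
time_s: 10.2
tool_pos: [0.5376, 0.182, 0.1293]
tcp_rot: [179.5, 0.1, 110.6]
wrist_force: [0.7, 0.2, 0.6]
opening: 0.751
grasp_force: 0.0
shift [-291.7 -187.6    3.2] rot None
```

Move to look at the collar, and check on the spacer on the way.

```bash
python3 -m crank '[[-20,-13,0,0,0,0],[-38,-25,0,0,0,0],[-38,-25,0,0,0,0],[-38,-25,0,0,0,0],[-38,-25,0,0,0,0],[-38,-25,0,0,0,0],[-38,-25,0,0,0,0],[-30,-17,0,0,0,0],[-14,-8,0,0,0,0],[0,0,0,0,0,0],[0,0,0,0,0,0]]' 0.75
python3 - <<'E'
from h import *
o=ctrl.get_obs();im=ctrl.snapshot("wrist")[:,:,::-1].copy();s=ctrl.snapshot("side")[:,:,::-1]
cv2.imwrite("pics/w4.png",np.hstack([cv2.resize(im[30:200,180:350],(400,400)),cv2.resize(s[200:280,205:305],(390,400))]))
for c,b in blobs(im[:205],(15,90,50),(36,255,255),100):
    print(c,b,at("wrist",*c,.014,o));P=at("wrist",b[0]+b[2]/2-.5,b[1]+b[3]/2-.5,.016,o);print(P);P[2]=.003;go(P,None,o)
E
```

```text
time_s: 11.3
tool_pos: [0.4605, -0.1578, 0.1236]
tcp_rot: [-180.0, -0.1, 110.5]
wrist_force: [0.5, 0.8, 0.5]
opening: 0.753
grasp_force: 0.0
[262.3, 110.9] [244, 92, 38, 38, 824] [ 0.43709095 -0.09271906  0.014     ]
[ 0.43712959 -0.09232821  0.016     ]
shift [ 69.3   1.1 120.7] rot None
```

View pics/w4.png

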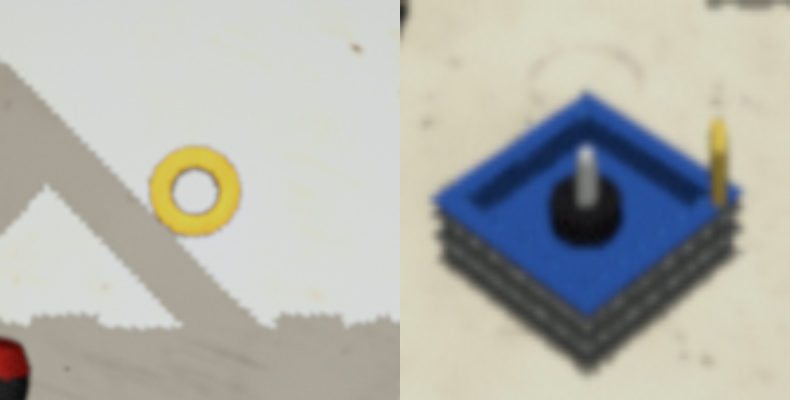

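The spacer sits flat on the tray floor around the post. The collar is centred at wrist (262,111).

```bash
python3 -m crank '[[19,1,10,0,0,0],[30,0,20,0,0,0],[20,0,35,0,0,0],[0,0,30,0,0,0],[0,0,15,0,0,0],[0,0,10,0,0,0],[0,0,0,0,0,0],[0,0,0,0,0,0],[0,0,0,0,0,0]]' && python3 -m crank '[[0,0,0,0,0,0],[0,0,0,0,0,0],[0,0,0,0,0,0],[0,0,0,0,0,0],[0,0,0,0,0,0],[0,0,0,0,0,0]]' 0 25
```

```text
time_s: 12.3
tool_pos: [0.4389, -0.0935, 0.0054]
tcp_rot: [179.9, 0.1, 110.6]
wrist_force: [0.8, 1.0, 0.8]
opening: 0.756
grasp_force: 0.0
time_s: 12.9
tool_pos: [0.4378, -0.0932, 0.0044]
tcp_rot: [180.0, 0.0, 110.6]
wrist_force: [-0.6, -0.1, 2.1]
opening: 0.411
grasp_force: 25.0
```

```bash
python3 -m crank '[[0,0,-15,0,0,0],[0,0,-40,0,0,0],[0,0,-40,0,0,0],[0,0,-20,0,0,0],[0,0,0,0,0,0],[0,0,0,0,0,0]]'
python3 - <<'E'
from h import *
go([.5345,.181,.10],[180,0,110.9])
E
```

```text
time_s: 13.5
tool_pos: [0.4377, -0.0931, 0.1191]
tcp_rot: [180.0, 0.0, 110.6]
wrist_force: [-0.6, 0.6, -1.0]
opening: 0.41
grasp_force: 25.0
shift [222.6 186.9  19.1] rot [ 0.     0.    -0.006]
```

```bash
python3 -m crank '[[16,13,0,0,0,0],[34,29,0,0,0,0],[34,29,0,0,0,0],[34,29,0,0,0,0],[34,29,0,0,0,0],[34,29,0,0,0,0],[25,20,10,0,0,0],[12,9,8,0,0,0],[0,0,0,0,0,0],[0,0,0,0,0,0],[0,0,0,0,0,0]]'
python3 - <<'E'
from h import *
go([.5345,.181,.078],[180,0,110.9])
E
```

```text
time_s: 14.6
tool_pos: [0.534, 0.1799, 0.1008]
tcp_rot: [-179.9, 0.0, 110.5]
wrist_force: [0.3, -0.3, -0.4]
opening: 0.411
grasp_force: 25.0
shift [ 0.9  0.9 22.8] rot [-0.001  0.    -0.007]
```

```bash
python3 -m crank '[[0.9,0.7,8,0,0,0],[0,0,10,0,0,0],[0,0,6,0,0,0],[0,0,4,0,0,0],[0,0,4,0,0,0],[0,0,4,0,0,0],[0,0,0,0,0,0],[0,0,0,0,0,0]]'
```

```text
time_s: 15.4
tool_pos: [0.5349, 0.1825, 0.0653]
tcp_rot: [180.0, -0.0, 110.6]
wrist_force: [-0.3, -0.3, -0.0]
opening: 0.41
grasp_force: 25.0
```

```bash
python3 -m crank '[[-0.8,0,4,0,0,0],[0,0,5,0,0,0],[0,0,5,0,0,0],[0,0,4,0,0,0],[0,0,2,0,0,0],[0,0,1,0,0,0],[0,0,0.7,0,0,0],[0,0,0,0,0,0],[0,0,0,0,0,0]]'
```

```text
time_s: 16.3
tool_pos: [0.5353, 0.1817, 0.0437]
tcp_rot: [180.0, 0.0, 110.6]
wrist_force: [-0.0, 0.5, -0.2]
opening: 0.405
grasp_force: 25.0
```

```bash
python3 -m crank '[[0,0,0.6,0,0,0],[0,0,0.6,0,0,0],[0,0,0,0,0,0],[0,0,0,0,0,0]]'
```

```text
time_s: 16.7
tool_pos: [0.5354, 0.1817, 0.0433]
tcp_rot: [180.0, 0.0, 110.6]
wrist_force: [-2.0, -0.6, 6.3]
opening: 0.41
grasp_force: 25.0
```

```bash
python3 -m crank '[[0,0,0,0,0,0],[0,0,0,0,0,0],[0,0,0,0,0,0],[0,0,-10,0,0,0],[0,0,-30,0,0,0],[0,0,-35,0,0,0],[0,0,-10,0,0,0],[0,0,0,0,0,0],[0,0,0,0,0,0]]' 0.55
python3 - <<'E'
from h import *
go([.4518,.1496,.10],[180,0,110.9])
im=ctrl.snapshot("side")[:,:,::-1];im2=ctrl.snapshot("scene")[:,:,::-1]
cv2.imwrite("pics/w5.png",np.hstack([cv2.resize(im[200:280,205:305],(390,312)),cv2.resize(im2[150:220,165:255],(390,312))]))
E
```

```text
time_s: 17.6
tool_pos: [0.5345, 0.1815, 0.1266]
tcp_rot: [-179.9, -0.0, 110.6]
wrist_force: [-0.3, 1.4, -0.2]
opening: 0.547
grasp_force: 0.0
shift [ -0.8 -88.7  26.6] rot [-0.001 -0.    -0.006]
```

View pics/w5.png

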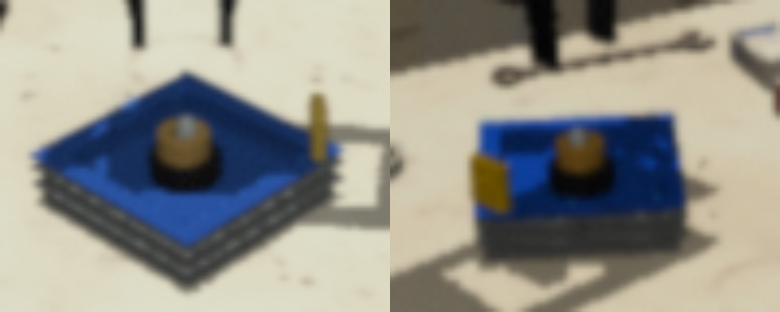

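Both rings are home on the post. Next is the tab.

```bash
python3 -m crank '[[0,-20,0,0,0,0],[0,-35,0,0,0,0],[-0.8,-25,10,0,0,0],[0,-8.5,10,0,0,0],[0,0,7,0,0,-0.006],[0,0,0,0,0,0],[0,0,0,0,0,0],[0,0,0,0,0,0]]'
python3 - <<'E'
from h import *
go([.4518,.1496,.044],[180,0,110.9])
E
```

```text
time_s: 18.5
tool_pos: [0.4537, 0.1501, 0.1007]
tcp_rot: [179.9, 0.0, 110.9]
wrist_force: [0.5, -0.1, -0.5]
opening: 0.551
grasp_force: 0.0
shift [ 0.2 -2.  56.7] rot [0.001 0.    0.   ]
```

```bash
python3 -m crank '[[0,-2,15,0,0,0],[0,0,20,0,0,0],[0,0,15,0,0,0],[0,0,6,0,0,0],[0,0,0,0,0,0],[0,0,0,0,0,0],[0,0,0,0,0,0]]' && python3 -m crank '[[0,0,0,0,0,0],[0,0,0,0,0,0],[0,0,0,0,0,0],[0,0,0,0,0,0],[0,0,0,0,0,0],[0,0,0,0,0,0],[0,0,0,0,0,0],[0,0,0,0,0,0]]' 0 15 && python3 -m crank '[[0,0,0,0,0,0],[0,0,0,0,0,0],[0,0,0,0,0,0]]' 0 60
```

```text
time_s: 19.2
tool_pos: [0.4516, 0.1493, 0.0453]
tcp_rot: [179.9, 0.0, 110.9]
wrist_force: [1.0, -0.3, -0.3]
opening: 0.552
grasp_force: 0.0
time_s: 20.0
tool_pos: [0.4508, 0.1491, 0.0444]
tcp_rot: [180.0, 0.0, 110.9]
wrist_force: [1.2, 0.6, -0.4]
opening: 0.115
grasp_force: 15.0
time_s: 20.3
tool_pos: [0.4508, 0.1491, 0.0444]
tcp_rot: [180.0, 0.0, 110.9]
wrist_force: [2.0, -0.2, -1.3]
opening: 0.108
grasp_force: 60.0
```

```bash
python3 -m crank '[[0,0.28,-1.76,0.01,0,0],[0,0.28,-1.76,0.01,0,0],[0,0.28,-1.76,0.01,0,0],[0,0.28,-1.76,0.01,0,0],[0,0.28,-1.76,0.01,0,0],[0,0.28,-1.76,0.01,0,0],[0,0,0,0,0,0],[0,0,0,0,0,0]]' && python3 -c "
from h import *
o=ctrl.get_obs();print(o['moment'])"
```

```text
time_s: 21.1
tool_pos: [0.4526, 0.1498, 0.0551]
tcp_rot: [-176.6, 0.0, 110.9]
wrist_force: [0.5, -0.0, 1.3]
opening: 0.108
grasp_force: 60.0
[-0.14034522  0.10903877 -0.00045228]
```

```bash
python3 -m crank '[[0,0.28,-1.76,0.01,0,0],[0,0.28,-1.76,0.01,0,0],[0,0.28,-1.76,0.01,0,0],[0,0.28,-1.76,0.01,0,0],[0,0.28,-1.76,0.01,0,0],[0,0.28,-1.76,0.01,0,0],[0,0.28,-1.76,0.01,0,0],[0,0.28,-1.76,0.01,0,0],[0,0.28,-1.76,0.01,0,0],[0,0.28,-1.76,0.01,0,0],[0,0.28,-1.76,0.01,0,0],[0,0.28,-1.76,0.01,0,0],[0,0.28,-1.76,0.01,0,0],[0,0.28,-1.76,0.01,0,0],[0,0,0,0,0,0],[0,0,0,0,0,0]]'
cat > chk.py <<'E'
from h import *
o=ctrl.get_obs();print("F",np.round(o["wrist_force"],1),np.round(o["moment"],2))
Rm=R.from_euler("xyz",o["tcp_rot"],degrees=True)
# tray point in tool coords from grasp pose: TCP z .0444, tray centre 88 along +y (88+~1), floor z .021
def tp(x,y,z): return o["tool_pos"]+Rm.apply(np.array([y,89+x,44.4-z])/1000)  # z: bench height at start, mm
im=ctrl.snapshot("side")[:,:,::-1].copy();m=cv2.inRange(cv2.cvtColor(im,cv2.COLOR_BGR2HSV),(105,120,40),(130,255,255))
l,st=cv2.connectedComponentsWithStats(m)[1:3];i=1+np.argmax(st[1:,4])
q=cv2.approxPolyDP(cv2.convexHull(np.concatenate(cv2.findContours((l==i).astype(np.uint8),0,1)[0])),3,True)[:,0];print("seen",q.tolist())
print("expected +x,+y,-y,-x corners",[np.round(proj("side",tp(*p,41)),0).tolist() for p in((106,0),(0,106),(0,-106),(-106,0))])
for n,p in(("tab corner",(-88,0,18)),("far corner",(88,0,18)),("mid",(0,0,18))):print(n,np.round(tp(*p),4))
cv2.imwrite("pics/last.png",np.hstack([cv2.resize(im[180:290,190:320],(390,330)),cv2.resize(ctrl.snapshot("scene")[130:230,150:268,::-1],(390,330))]))
E
python3 chk.py
```

```text
time_s: 22.7
tool_pos: [0.4591, 0.1523, 0.0788]
tcp_rot: [-168.5, -0.0, 110.9]
wrist_force: [-4.7, -1.5, 0.1]
opening: 0.111
grasp_force: 60.0
F [-4.7 -1.5  0.1] [-0.36  0.72  0.03]
seen [[283, 233], [253, 258], [214, 241], [249, 215], [277, 222]]
expected +x,+y,-y,-x corners [[211.0, 240.0], [250.0, 256.0], [250.0, 212.0], [290.0, 225.0]]
tab corner [0.4551 0.1508 0.0527]
far corner [0.6162 0.2124 0.0178]
mid [0.5356 0.1816 0.0353]
```

View pics/last.png

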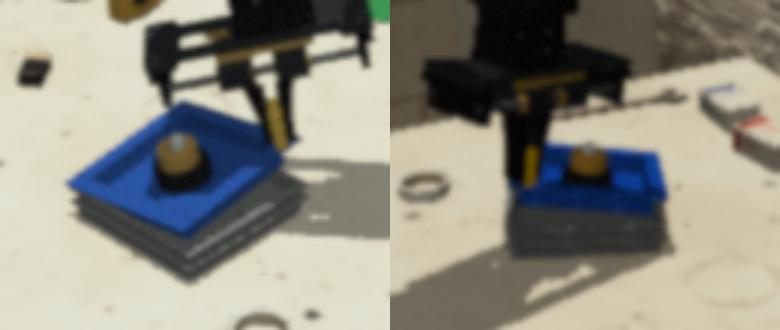

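```bash
python3 - <<'E'
from h import *
t=np.radians(20.9);X=np.array([np.cos(t),np.sin(t),0]);Y=np.array([-X[1],X[0],0]);c=np.array([.534,.181,.041])
print([np.round(proj("side",c+a*X*.106+b*Y*.106),1).tolist() for a,b in((1,0),(0,1),(0,-1),(-1,0))])
for k in(0,.05,.1,.15,.197):
  # pivot far corner tilt k
  p=c+X*.088-[0,0,.023]
  f=lambda a,b:p+X*((a*.106-.088)*np.cos(k)+.023*np.sin(k))+Y*b*.106+np.array([0,0,.023*np.cos(k)-(a*.106-.088)*np.sin(k)])
  print(k,[np.round(proj("side",f(a,b)),1).tolist() for a,b in((1,0),(0,1),(0,-1),(-1,0))])
E
```

```text
[[212.2, 238.5], [252.8, 261.7], [252.4, 217.2], [293.0, 237.0]]
0 [[212.2, 238.5], [252.8, 261.7], [252.4, 217.2], [293.0, 237.0]]
0.05 [[211.8, 238.9], [252.2, 260.2], [251.9, 215.9], [292.5, 233.9]]
0.1 [[211.4, 239.2], [251.6, 258.8], [251.4, 214.6], [291.9, 230.8]]
0.15 [[211.1, 239.5], [250.8, 257.3], [250.7, 213.3], [291.0, 227.7]]
0.197 [[210.7, 239.8], [250.1, 256.0], [250.1, 212.1], [290.1, 224.8]]
```

The tray is tilted with its far corner still in the nest, but the tilt looks like about 0.15 rad, so I'll peel further.

```bash
python3 -m crank '[[0,-0.3,-1.76,0.01,0,0],[0,-0.3,-1.76,0.01,0,0],[0,-0.1,-1.76,0.01,0,0],[0,0,-1.8,0.01,0,0],[0,0,-1.8,0.01,0,0],[0,0,0,0,0,0],[0,0,0,0,0,0]]'; python3 chk.py
python3 - <<'E'
from h import *
o=ctrl.get_obs();im=ctrl.snapshot("wrist")[:,:,::-1].copy();cv2.imwrite("pics/wl.png",im)
m=cv2.inRange(cv2.cvtColor(im,cv2.COLOR_BGR2HSV),(105,120,40),(130,255,255));m[210:]=0
l,st=cv2.connectedComponentsWithStats(m)[1:3];i=1+np.argmax(st[1:,4])
q=cv2.approxPolyDP(cv2.convexHull(np.concatenate(cv2.findContours((l==i).astype(np.uint8),0,1)[0])),4,True)[:,0];print(q.tolist())
Rm=R.from_euler("xyz",o["tcp_rot"],degrees=True)
for s in(0,-.03,-.06):  # slip of the tray about tool x at grasp point
  S=R.from_rotvec([s,0,0])
  f=lambda x,y,z:o["tool_pos"]+Rm.apply(S.apply(np.array([y,89+x,44.4+19-z])/1000)-[0,0,.019])
  print(s,[np.round(proj("wrist",f(x,y,41),o)).tolist() for x,y in((106,0),(0,106),(0,-106))],f(-88,0,18)[2],f(88,0,18)[2])
E
```

```text
time_s: 23.5
tool_pos: [0.461, 0.153, 0.0879]
tcp_rot: [-165.8, 0.0, 110.9]
wrist_force: [0.7, 0.3, -1.9]
opening: 0.109
grasp_force: 60.0
F [ 0.7  0.3 -1.9] [ 0.05 -0.19  0.02]
seen [[282, 228], [252, 257], [214, 241], [250, 213], [276, 219]]
expected +x,+y,-y,-x corners [[211.0, 240.0], [250.0, 254.0], [250.0, 211.0], [289.0, 221.0]]
tab corner [0.4559 0.151  0.062 ]
far corner [0.6153 0.2119 0.0188]
mid [0.5356 0.1814 0.0404]
[[502, 209], [271, 209], [258, 200], [408, 57], [463, 135]]
0 [[508.0, 218.0], [410.0, 57.0], [372.0, 345.0]] 0.06192218890577629 0.018592005181855123
-0.03 [[513.0, 220.0], [413.0, 56.0], [374.0, 347.0]] 0.061635905388475035 0.023441935470555578
-0.06 [[518.0, 223.0], [416.0, 55.0], [376.0, 350.0]] 0.06138970044500556 0.028366316327998305
```

The grip holds without slip: the tab corner is up about 44 mm and the far corner is still at nest level. Now I'll lift.

```bash
python3 -m crank '[[0,-1,-4,0,0,0],[0,-1,-4,0,0,0],[0,-1.5,-6,0,0,0],[0,-2.4,-9.7,0,0,0],[0,-4,-16,0,0,0],[0,-5,-20,0,0,0],[0,-5,-20,0,0,0],[0,-5,-20,0,0,0],[0,-4,-16,0,0,0],[0,-2,-8,0,0,0],[0,0,0,0,0,0],[0,0,0,0,0,0],[0,0,0,0,0,0]]'
python3 chk.py; python3 - <<'E'
from h import *
for n in("scene","side"):
    im=cv2.imread(f"pics/{n}0.png");m=cv2.inRange(cv2.cvtColor(im,cv2.COLOR_BGR2HSV),(50,100,50),(80,255,255))
    l,st=cv2.connectedComponentsWithStats(m)[1:3];i=1+np.argmax(st[1:,4])
    h=cv2.convexHull(np.concatenate(cv2.findContours((l==i).astype(np.uint8),0,1)[0]))[:,0]
    print(n,cv2.minAreaRect(np.array([at(n,*p,.003)[:2]*1000 for p in h],np.float32)))
E
```

```text
time_s: 24.95
tool_pos: [0.46, 0.1528, 0.214]
tcp_rot: [-165.6, -0.0, 110.9]
wrist_force: [-0.6, 0.1, -2.0]
opening: 0.11
grasp_force: 60.0
F [-0.6  0.1 -2. ] [-0.05 -0.03  0.02]
seen [[283, 184], [252, 211], [211, 198], [250, 172], [277, 177]]
expected +x,+y,-y,-x corners [[208.0, 198.0], [249.0, 209.0], [249.0, 170.0], [290.0, 177.0]]
tab corner [0.4548 0.1508 0.1882]
far corner [0.614  0.2117 0.1443]
mid [0.5344 0.1813 0.1663]
scene ((498.908447265625, -304.578857421875), (127.88038635253906, 128.15338134765625), 0.5972352027893066)
side ((499.40679931640625, -296.79400634765625), (122.47530364990234, 119.44495391845703), 0.45221924781799316)
```

```bash
python3 -m crank '[[0,0,0,-0.025,0,0],[0,0,0,-0.05,0,0],[0,0,0,-0.05,0,0],[0,0,0,-0.05,0,0],[0,0,0,-0.05,0,0],[0,0,0,-0.026,0,0],[0,0,0,0,0,0],[0,0,0,0,0,0],[0,0,0,0,0,0]]'
python3 chk.py; python3 - <<'E'
from h import *
go([.416,-.333,.20],[180,0,110.9])
E
```

```text
time_s: 25.95
tool_pos: [0.4609, 0.153, 0.215]
tcp_rot: [180.0, 0.0, 110.9]
wrist_force: [-0.6, -0.3, -1.5]
opening: 0.108
grasp_force: 60.0
F [-0.6 -0.3 -1.5] [-0.14  0.19 -0.01]
seen [[281, 185], [246, 203], [207, 181], [249, 164], [277, 175]]
expected +x,+y,-y,-x corners [[204.0, 180.0], [247.0, 200.0], [247.0, 162.0], [290.0, 179.0]]
tab corner [0.4619 0.1533 0.1886]
far corner [0.6263 0.2162 0.1887]
mid [0.5441 0.1848 0.1887]
shift [-437.9 -215.5   14.9] rot [ 0. -0.  0.]
```

```bash
python3 -m crank '[[-10,-5,0,0,0,0],[-20,-10,0,0,0,0],[-25,-12.3,0,0,0,0],[-25,-12.3,0,0,0,0],[-25,-12.3,0,0,0,0],[-25,-12.3,0,0,0,0],[-25,-12.3,0,0,0,0],[-25,-12.3,0,0,0,0],[-25,-12.3,1,0,0,0],[-25,-12.3,1,0,0,0],[-25,-12.3,1,0,0,0],[-25,-12.3,2,0,0,0],[-25,-12.3,2,0,0,0],[-25,-12.3,2,0,0,0],[-25,-12.3,2,0,0,0],[-25,-12.3,2,0,0,0],[-25,-12.3,2,0,0,0],[-25,-12.3,0,0,0,0],[-18,-8,0,0,0,0],[-8,-3,0,0,0,0]]' && python3 -m crank '[[-2,0,0,0,0,0],[0,0,0,0,0,0],[0,0,0,0,0,0],[0,0,0,0,0,0],[0,0,0,0,0,0]]'
python3 chk.py; python3 - <<'E'
from h import *
go([.416,-.333,.20],[180,0,110.9])
im=ctrl.snapshot("side")[:,:,::-1];c=ctrl.snapshot("scene")[:,:,::-1]
a=cv2.imread("pics/side0.png")
# stack foot compare: dark-grey hull before/after
for n,i in(("before",a),("after",im)):
    m=cv2.inRange(cv2.cvtColor(i,cv2.COLOR_BGR2HSV),(0,0,0),(180,80,110));m[:215]=0;m[285:]=0;m[:,:190]=0;m[:,310:]=0
    l,st=cv2.connectedComponentsWithStats(m)[1:3];k=1+np.argmax(st[1:,4]);print(n,st[k])
print("scene blue",[b for b in blobs(c,(105,120,40),(130,255,255),200)])
cv2.imwrite("pics/end.png",np.hstack([cv2.resize(im[120:280,190:350],(390,390)),cv2.resize(c[150:330,150:340],(400,390))]))
E
```

```text
time_s: 28.05
tool_pos: [0.4148, -0.3545, 0.1998]
tcp_rot: [180.0, 0.0, 110.8]
wrist_force: [0.3, -0.4, -1.6]
opening: 0.107
grasp_force: 60.0
time_s: 28.55
tool_pos: [0.4164, -0.3537, 0.2]
tcp_rot: [179.9, 0.0, 111.0]
wrist_force: [0.6, -0.2, -1.6]
opening: 0.111
grasp_force: 60.0
F [ 0.6 -0.2 -1.6] [-0.15  0.16  0.02]
seen [[283, 123], [312, 112], [337, 119], [341, 124], [317, 136]]
expected +x,+y,-y,-x corners [[283.0, 122.0], [319.0, 133.0], [311.0, 112.0], [347.0, 121.0]]
tab corner [ 0.4173 -0.3533  0.1736]
far corner [ 0.5817 -0.2903  0.1738]
mid [ 0.4995 -0.3218  0.1737]
shift [19.7  7.2  0. ] rot [0.001 0.    0.001]
before [215 237  77  37 759]
after [ 215  223   77   51 1093]
scene blue [([305.0, 222.6], [263, 198, 75, 45, 1682])]
```

```bash
python3 -m crank '[[5,2,0,0,0,0],[9,3,0,0,0,0],[5.7,2.2,0,0,0,0],[0,0,0,0,0,0],[0,0,0,0,0,0],[0,0,0,0,0,0],[0,0,0,0,0,0],[0,0,0,0,0,0],[0,0,0,0,0,0],[0,0,0,0,0,0],[0,0,0,0,0,0]]'; python3 chk.py
python3 - <<'E'
from h import *
c=ctrl.snapshot("side")[:,:,::-1]
print("brass/yellow",[(b[0],b[1][4]) for b in blobs(c[90:150,270:370],(12,90,40),(36,255,255),8)])
E
```

```text
time_s: 29.85
tool_pos: [0.4158, -0.3335, 0.1998]
tcp_rot: [179.9, -0.0, 110.9]
wrist_force: [0.4, 0.5, -1.1]
opening: 0.11
grasp_force: 60.0
F [ 0.4  0.5 -1.1] [-0.17  0.15 -0.02]
seen [[282, 124], [311, 115], [336, 121], [340, 126], [315, 138], [287, 130]]
expected +x,+y,-y,-x corners [[281.0, 124.0], [317.0, 135.0], [310.0, 113.0], [346.0, 123.0]]
tab corner [ 0.4167 -0.3331  0.1734]
far corner [ 0.5811 -0.2703  0.1736]
mid [ 0.4989 -0.3017  0.1735]
brass/yellow [([73.8, 4.5], 94), ([71.5, 28.0], 60), ([43.2, 32.9], 68), ([26.8, 56.3], 53)]
```

```bash
python3 -c "
from cell import ctrl
print(ctrl.close_job())"
```

```text
the job is handed in; nothing more can be done
None
```

I handed the job in at about 30 s: spacer and then collar are home, the tray was peeled tab corner first (about 44 mm, far corner still in the nest), and it is held level by its tab over the mat centre, about 17 cm up; the stack had not shifted in the side view, and I saw no verdict.

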